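# Close up the impact wrench case

## Task

The impact wrench is packed, so close up its carrying case by pushing alone, nothing needs gripping: push the lid down until it is fully shut, and only then press the two red latches on its front home, either one first, until both lie flat against the case. Do not lift the case or shove it along the bench, and leave the things around it undisturbed.

Things in the scene. Friction and masses are not known exactly. Their poses are not given: they have to be found in the camera images.
- case: Charcoal carrying case lying on the bench, loose, 3.7 kg; shut 230 deep (x), 300 wide (y), 100 high, base 62, lid 38 mm. Origin: centre of its underside. x: from the front (latches; faces the robot) to the hinge side, y: to its left seen from the robot, z up. A folded black handle stands 22 mm proud of the front, within 52 mm of the middle, below 56 mm. Inside: an impact wrench in foam.
- lid (a joint): Lid angle, rad: 0 = fully shut, growing as its front edge rises (starts 0.35 to 0.85). Hinge axis parallel to the case's y at x = +115, z = 62 mm in the case frame. The hinge is stiff: the lid stays where it is left, and 1 to 2 N down near its front edge moves it.
- lid_front (a point): Point on the flat top of the lid, on the middle line, 20 mm back from the lid's front edge (210 mm from the hinge axis along the lid, 38 mm above it); with the lid shut it is at x = -95 mm, y = 0, z = 100 mm in the case frame. Axes turn with the lid: z is the normal of its top.
- latch_left (a joint): Angle of the left red latch (+y side), rad: 0 = shut, hanging flat down the case's front; grows as its free lip swings out and up (1.57 = straight out from the lid's front). Starts 1.0 to 1.5. A flap 36 wide, 44 long, 6 mm thick on a pin on the lid's front, the pin parallel to the case's y. Stiff: stays where it is left, about 3 N at the lip swings it.
- latch_right (a joint): Angle of the right red latch (-y side), the same in every way.
- latch_left_pin (a point): Middle of the pin of the left latch. With the lid shut it is at x = -124 mm, y = +95 mm, z = 76 mm in the case frame; the shut latch then reaches down from there to z = 32 mm, and its outer face is 3 mm in front of the pin.
- latch_right_pin (a point): Middle of the pin of the right latch; with the lid shut at x = -124 mm, y = -95 mm, z = 76 mm in the case frame.
- latch_left_lip (a point): Point on the outer face of the left latch at its free lip, 40 mm from the pin. Its axes turn with the latch: -z from pin to lip, -x out of the outer face.
- latch_right_lip (a point): The same point on the right latch.
- spray_can: Bystander: blue spray can with white band and red cap, 58 mm in diameter, 200 mm high, standing beside the case. Origin: centre of its underside, z up.
- oil_bottle: Bystander: flat green one-litre oil bottle with yellow label and black cap, 56 x 90 mm, 208 mm high, standing beside the case. Origin: centre of its underside, z up.
- socket: Bystander: deep steel impact socket standing on its wide end, 40 mm in diameter, 82 mm high. Origin: centre of its underside, z up.
- wrench: Bystander: steel spanner 200 mm long lying flat in front of the case, roughly parallel to it. Origin: under its middle; x along it.

How it is judged:
On the way, in this order (a step that is already met when the one before it is completed fails the run):
1. the lid is pushed fully shut, both latches still open (value of joint lid below 0.025 rad and value of joint each of latch_left, latch_right above 0.5 rad), for 0.2 s.
2. both latches are pressed home (value of joint lid below 0.025 rad and value of joint each of latch_left, latch_right below 0.12 rad), for 0.2 s.
At the end, for the whole second after the job is handed in: The lid is fully shut (within 0.025 rad) and both latches lie flat against the case (within 0.12 rad); the case is at rest on the bench within 30 mm of where it started, and the can, bottle and socket still stand, and the wrench lies, within 20 mm of where they were (all of step 2 and distance of case from where it was at the start of the episode below 0.03 m and height (world z) of case below 0.006 m and linear speed of case below 0.01 m/s and distance of each of spray_can, oil_bottle, socket, wrench from where it was at the start of the episode below 0.02 m and angle between each of spray_can, oil_bottle, socket's own z axis and vertical below 0.15 rad); the robot touches nothing.
It fails at once if a latch is folded down while the lid is still up (value of joint lid above 0.08 rad and value of joint any of latch_left, latch_right below 0.6 rad).
It fails at once if the lid is lifted further open (value of joint lid above 1 rad).
It fails at once if the case is lifted or tipped (height (world z) of case above 0.012 m or angle between case's own z axis and vertical above 0.08 rad).
It fails at once if the case is shoved along the bench (distance of case from where it was at the start of the episode above 0.03 m).
It fails at once if something around the case is moved, lifted or knocked over (distance of any of spray_can, oil_bottle, socket, wrench from where it was at the start of the episode above 0.02 m or angle between any of spray_can, oil_bottle, socket's own z axis and vertical above 0.3 rad).
It also fails if it takes over 51 s, if anything falls off the work surface, if the arm or the gripper's body presses on something with over 40 N, if the wrist force passes 120 N, or if a joint passes its speed limit or range.

## Robot

A 6-joint arm with a two-finger parallel gripper is mounted at the origin on the work surface. World frame = base frame: x ahead of the robot, y to its left, z up, the work surface at z = 0. Lengths are in m, angles in rad, forces in N, time in s.
With the tool pointing down it reaches from about 0.35 to 0.85 m from the base axis. Payload 8.1 kg.
Tool frame: the origin (TCP) lies midway between the tips of the shut fingers; the grasp point (between the pads) lies 19 mm behind it (robot.grip_point_offset is the distance from the TCP to the grasp point, in m); z points along the fingers, y is the line along which they close (so a half turn about z gives the same grasp; the last joint's range is limited). The gripper opens to 93 mm and grips with 3 to 60 N. Pads are 15 mm wide; open, the fingers measure 128 mm over their backs; the gripper's body (75 mm by 188 mm) begins 65 mm behind the grasp point.
Start: joints at [-1.278, 0.13, 1.488, -0, 1.523, -0.085], TCP at [0.221, -0.558, 0.219] pointing down, gripper open.
Joint ranges: [-2.96, 2.96], [-0.89, 2.26], [0.02, 2.5], [-1.34, 4.48], [0, 2.73], [-2.66, 2.66]. Speed limits (rad/s): [2.39, 2.39, 2.79, 3.14, 3.14, 3.14].

## Interface

Orientations are given as a rotation vector (axis times angle).
In Python, from plant import robot, read_camera, job gives the robot as it stands.
- The arm moves only by the shell command python3 -m inch 'ROWS' [FORCE]. ROWS is JSON, one flat list of numbers, 5 for each row, row after row: the shift along the world's x, y, z in mm, then the turn about the world's z in degrees, then the opening in per cent of the stroke, from 0 (shut) to 100 (fully open). In form: [dx, dy, dz, yaw, hand, dx, dy, dz, yaw, hand, ...]. A call has 1 to 10 rows; each row is the pose to reach, as a shift and turn from the pose commanded when the call began; what a row does not reach only later rows make up. A row lasts 1/12 s, in which the tool goes at most 41.7 mm and 7.16 degrees, less where a joint would pass 70% of its speed; a pose out of reach is approached as far as the arm can. A call with a gripper value outside its range is refused whole. The fingers move at their own pace and stop on an object; FORCE is the grip in N (left out, the last holds). Time passes only in rows, so rows that repeat a pose let the fingers close. It gives the time, the measured TCP pose, the force, the opening and the grip force at its end, in the units of the state.
- robot.read_state(): the state, without advancing time (a new reading comes with each control period).
- read_camera(name): name is "scene" or "top"; returns a dict with "image" (400x640x3 uint8, blue, green, red), "K" (3x3 intrinsics, pixels), "D" ([k1, k2, p1, p2, k3] as OpenCV has them; the pictures are not rectified), "extrinsics" (4x4, takes a point from world to camera coordinates). Camera axes: x right, y down, z forward; pixel columns grow to the right and rows downward; lengths in m; the calibration is good to about 2 mm. A picture is of the moment at which its call begins. There is no depth.
- job.close_job(): hands the job in; it is judged then, once.
The state is a dict: "t": time; "q": joint angles; "dq": joint speeds; "joint_torque": joint torques, N m; "tool_pos": TCP position; "orientation": TCP orientation; "force": force on the tool from outside, world axes, zero at the start; "wrist_torque": the same for the moment, N m; "opening": finger opening in m; "gripper_force": force on a finger pad.
Only numpy, scipy, OpenCV 4.12 (cv2) and the standard library are available. Lean on these libraries where they do the work, as an engineer would, in place of code of your own. Each camera call takes 0.05 s, during which the arm holds its last target. There are 200 camera calls.

## Working session

There is one attempt and no reset: what is moved stays moved. The work goes in short steps, Python scripts to look and compute and a shell command to move; the robot and the scene stay as the last step left them, time stands still between calls to the robot, and variables do not carry over. Pictures are saved under pics/ and viewed, at most 10 in all, crops included, and the job is handed in when it is done.

```bash
mkdir -p pics; cat > h.py <<'E'
import numpy as np, cv2
from plant import robot, read_camera, job
def ray(c,uv):
    p=cv2.undistortPoints(np.array([[uv]],float),c["K"],np.array(c["D"],float))[0,0]
    E=np.array(c["extrinsics"]);R,t=E[:3,:3],E[:3,3]
    return -R.T@t, R.T@np.array([p[0],p[1],1.])
def onz(c,uv,z):
    o,d=ray(c,uv); return o+d*(z-o[2])/d[2]
def two(c1,a,c2,b):
    o,d=ray(c1,a);p,e=ray(c2,b)
    s=np.linalg.lstsq(np.c_[d,-e],p-o,rcond=None)[0]
    A,B=o+d*s[0],p+e*s[1]; return (A+B)/2,np.linalg.norm(A-B)
def proj(c,P):
    E=np.array(c["extrinsics"]);return cv2.projectPoints(np.array(P,float).reshape(-1,3),cv2.Rodrigues(E[:3,:3])[0],E[:3,3],c["K"],np.array(c["D"],float))[0][:,0]
E
python3 - <<'E'
from h import *
import pickle
cs={}
for n in("scene","top"):
    c=read_camera(n);cs[n]=c;cv2.imwrite(f"pics/{n}0.png",c["image"])
    print(n,ray(c,(320,200)))
    h=cv2.cvtColor(c["image"],cv2.COLOR_BGR2HSV)
    m=(((h[...,0]<8)|(h[...,0]>172))&(h[...,1]>140)&(h[...,2]>60)).astype(np.uint8)
    k,l,s,ce=cv2.connectedComponentsWithStats(m)
    for i in range(1,k):
        if s[i,4]>25: print(s[i],ce[i])
pickle.dump(cs,open("c0.pkl","wb"))
s=robot.read_state();print(s["t"],s["tool_pos"],s["orientation"])
E
```

```text
scene (array([ 0.23480445, -0.03163025,  1.06856884]), array([ 0.33063632,  0.05796288, -0.94200298]))
[ 46  53  42  56 934] [63.07708779 74.97430407]
[ 43 139  10  14  73] [ 47.36986301 144.32876712]
[182 156  23  23 397] [193.23929471 166.70780856]
[257 171  27  25 401] [270.00498753 182.74314214]
[  0 207  22  35 523] [  7.94646272 221.53154876]
[337 214  25  25 388] [348.86597938 226.03608247]
top (array([0.48277907, 0.01907412, 1.00331539]), array([ 0.1022417 ,  0.03309322, -0.99421663]))
[ 17  70  52  49 880] [38.50795455 86.40795455]
[ 42 151   8   5  26] [ 46.15384615 153.03846154]
[ 40 163   9  10  52] [ 44.90384615 166.51923077]
[181 192  24  22 416] [191.87259615 202.90865385]
[263 193  27  29 506] [276.20355731 206.49011858]
[357 223  24  28 462] [367.91125541 236.03896104]
[ 21 233  24  31 595] [ 34.11596639 247.95798319]
0.1 [ 0.22118578 -0.55718961  0.2177079 ] [-3.08408537e+00 -5.89577875e-01  2.72391362e-04]
```

View pics/scene0.png

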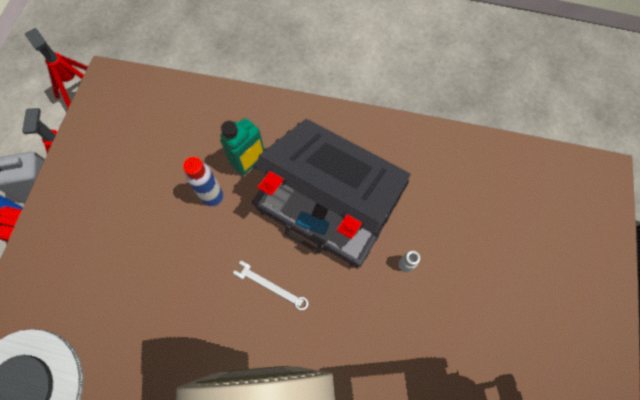

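View pics/top0.png

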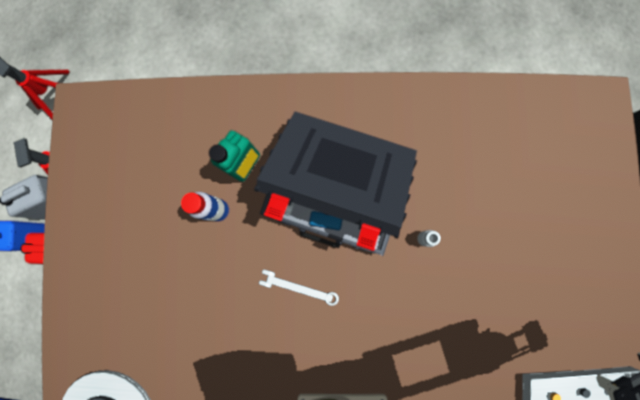

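The case is near scene (335,190) / top (335,185), lid up, latches red at scene (270,183),(349,226). Can and bottle are to its left, the socket to its right, the spanner in front. I'll zoom in for the corners.

```bash
python3 - <<'E'
from h import *
import pickle
cs=pickle.load(open("c0.pkl","rb"))
a=cs["scene"]["image"][110:280,225:425];b=cs["top"]["image"][100:270,245:445]
o=np.hstack([cv2.resize(x,None,fx=4,fy=3.5,interpolation=cv2.INTER_CUBIC)[:, :] for x in(a,b)])
for n,x in(("s",a),("t",b)):
    x=np.clip(x.astype(float)*1.8,0,255).astype(np.uint8)
    x=cv2.resize(x,(800,600),interpolation=cv2.INTER_CUBIC) if 0 else cv2.resize(x,None,fx=3.5,fy=3.5,interpolation=cv2.INTER_CUBIC)
    for i in range(0,200,20):cv2.putText(x,str(i),(int(i*3.5),10),0,.4,(0,255,255));cv2.line(x,(int(i*3.5),12),(int(i*3.5),18),(0,255,255))
    for i in range(0,170,20):cv2.putText(x,str(i),(0,int(i*3.5)+4),0,.4,(0,255,255))
    cv2.imwrite(f"pics/crop_{n}.png",x)
E
```

```text
(no output)
```

View pics/crop_s.png

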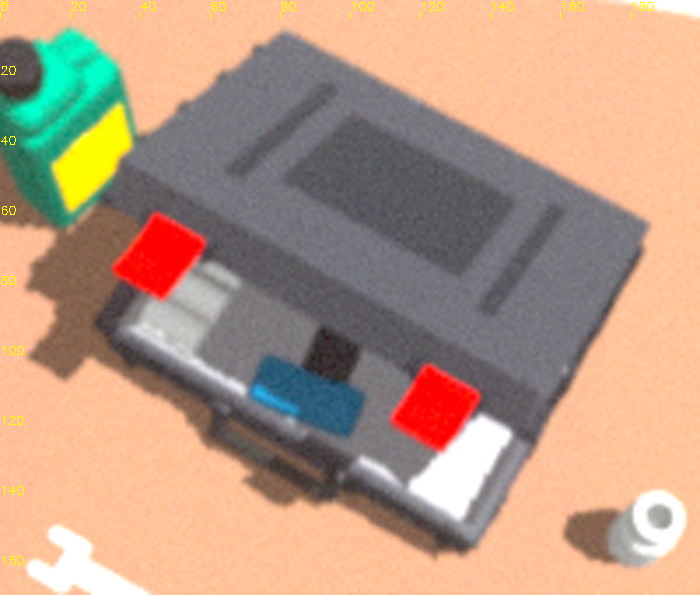

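View pics/crop_t.png

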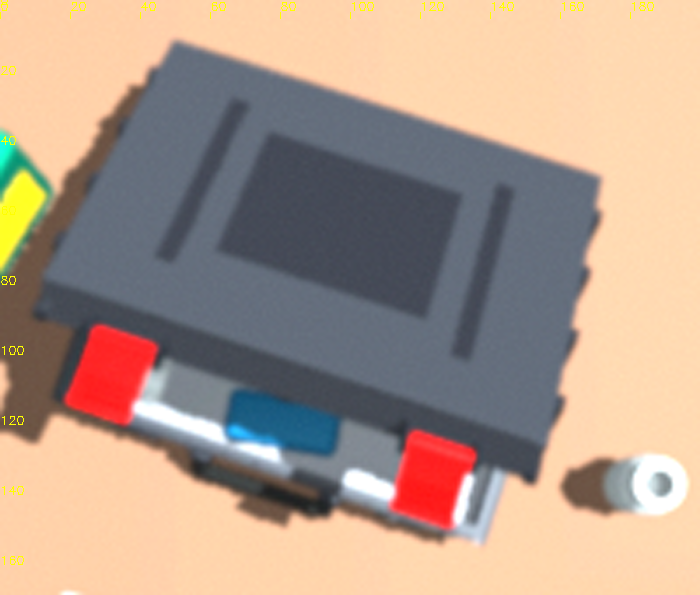

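Zoomed crops: lid top corners and latch corners are clear in both views (crop scale 3.5). Triangulating them.

```bash
cat > m.py <<'E'
from h import *
import pickle
cs=pickle.load(open("c0.pkl","rb"));S,T=cs["scene"],cs["top"]
P={}
for n,a,b in [("FL",(122,165),(48,275)),("FR",(540,400),(545,447)),("BL",(285,32),(175,40)),("BR",(650,222),(600,178)),
 ("Lout_l",(114,264),(66,403)),("Lout_r",(163,298),(127,424)),("Rout_l",(391,415),(391,510)),("Rout_r",(443,452),(450,528)),
 ("Lpin_l",(153,212),(97,325)),("Lpin_r",(206,240),(157,345)),("Rpin_l",(430,365),(410,430)),("Rpin_r",(480,397),(475,458)),
 ("baseFR",(470,550),(483,543)),("sock",(658,515),(658,485))]:
    a=np.array(a)/3.5+[225,110];b=np.array(b)/3.5+[245,100]
    p,e=two(S,a,T,b);P[n]=p;print(n,(p*1000).round(1),round(e*1000,1))
E
cat >> m.py <<'E'
y=((P["FL"]-P["FR"])+(P["BL"]-P["BR"]))[:2];y/=np.linalg.norm(y);x=np.array([y[1],-y[0]])
yaw=np.arctan2(x[1],x[0]);print("yaw",np.degrees(yaw))
F=(P["FL"]+P["FR"])/2;B=(P["BL"]+P["BR"])/2;d=B-F
th=np.arctan2(-d[2],d[:2]@x);print("lid",th,"len",np.linalg.norm(d),np.linalg.norm(P["FL"]-P["FR"]))
# hinge from mid-lid centre (115 along lid, 38 up)
C=(F+B)/2; u=np.r_[-x*np.cos(th),np.sin(th)];n=np.r_[x*np.sin(th),np.cos(th)]
H=C-115*1e-3*u-.038*n;print("hinge",H)
O=H[:2]-.115*x;print("case",O)
w=lambda a,b:O+x*a+y*b
for nm,a,b in [("lidfront",-.095,0),("pinL",-.124,.095),("pinR",-.124,-.095),("front",-.115,0),("handle",-.137,0)]:print(nm,w(a,b))
for k in P:
    q=P[k]; v=q[:2]-O;print(k,"case frame",(1000*np.r_[v@x,v@y,q[2]]).round())
E
python3 m.py
```

```text
FL [610.4 171.1 199.1] 0.2
FR [ 507.4 -110.   218.7] 4.4
BL [789.5 108.2  83.6] 0.4
BR [ 688.  -173.2   98.1] 0.4
Lout_l [533.6 153.4 230.2] 1.7
Lout_r [522.2 121.1 220.4] 0.4
Rout_l [473.9 -24.9 240. ] 0.3
Rout_r [463.5 -58.1 222.7] 0.1
Lpin_l [579.4 141.4 209.1] 2.0
Lpin_r [567.6 105.9 210.1] 0.5
Rpin_l [519.  -39.8 203.7] 3.6
Rpin_r [502.3 -73.5 215.8] 0.2
baseFR [448.5 -95.7  46.6] 4.1
sock [ 487.  -207.7   87.7] 0.6
yaw -19.97905839527812
lid 0.5546825309683382 len 0.22416610248602178 0.3000722745615753
hinge [ 0.72188745 -0.02752418  0.05700342]
case [0.61380843 0.01176863]
lidfront [0.52452576 0.04422791]
pinL [0.52973033 0.14341921]
pinR [ 0.46481177 -0.03514613]
front [0.50572941 0.05106145]
handle [0.48505342 0.05857833]
FL case frame [-58. 149. 199.]
FR case frame [ -58. -151.  219.]
BL case frame [132. 151.  84.]
BR case frame [ 133. -148.   98.]
Lout_l case frame [-124.  106.  230.]
Lout_r case frame [-123.   71.  220.]
Rout_l case frame [-119.  -82.  240.]
Rout_r case frame [-117. -117.  223.]
Lpin_l case frame [-77. 110. 209.]
Lpin_r case frame [-76.  73. 210.]
Rpin_l case frame [-71. -81. 204.]
Rpin_r case frame [ -76. -118.  216.]
baseFR case frame [-119. -158.   47.]
sock case frame [ -44. -250.   88.]
```

```bash
python3 -m inch '[0,0,120,0,0, 0,0,120,10,0, 0,0,120,20,0, 346,586,120,48,0, 346,586,120,48,0, 346,586,120,48,0, 346,586,120,48,0, 346,586,120,48,0, 346,586,120,48,0, 346,586,120,48,0]'
python3 - <<'E'
from h import *
import pickle
cs=pickle.load(open("c0.pkl","rb"));S,T=cs["scene"],cs["top"]
O=np.array([.6138,.0118]);x=np.array([.9398,-.3417]);y=-np.array([-.3417,-.9398])
for n,c,uv,z in[("can",S,(193,164),.2),("can",T,(191.5,203),.2),("bottle",T,(218,154),.208),("bottle",S,(229,129),.208),("wr",T,(266,281),0),("wr",T,(332,298),0)]:
    p=onz(c,uv,z)[:2];print(n,p,((p-O)@x).round(3),((p-O)@y).round(3))
E
```

```text
t: 0.93
tool_pos: [0.37, -0.3046, 0.3383]
orientation: [-2.578, -1.794, 0.0]
force: [0.3, 0.2, -0.6]
opening: 0.031
gripper_force: 0.0
can [0.56389922 0.31000616] -0.149 0.263
can [0.56108025 0.31032958] -0.152 0.263
bottle [0.66096258 0.25465761] -0.039 0.244
bottle [0.65931777 0.25391411] -0.04 0.243
wr [0.38395421 0.18789506] -0.276 0.087
wr [0.34245743 0.02370424] -0.259 -0.082
```

```bash
python3 -m inch '[185,310,0,0,0, 185,310,0,0,0, 185,310,0,0,0, 185,310,0,0,0, 185,310,0,0,0, 185,310,0,0,0, 185,310,0,0,0, 185,310,0,0,0, 185,310,0,0,0, 185,310,0,0,0]'; python3 -m inch '[0,0,0,0,0]'
```

```text
t: 1.77
tool_pos: [0.5559, 0.0083, 0.3373]
orientation: [-2.573, -1.799, 0.0]
force: [0.8, -0.1, -0.5]
opening: 0.0008
gripper_force: 0.0
t: 1.85
tool_pos: [0.5547, 0.005, 0.3376]
orientation: [-2.575, -1.797, 0.002]
force: [-0.4, -0.6, -1.0]
opening: 0.0004
gripper_force: 0.0
```

```bash
python3 -m inch '[7,25,-30,0,0, 7,25,-60,0,0, 7,25,-90,0,0, 7,25,-110,0,0, 7,25,-115,0,0, 5,26,-122,0,0, 3,27,-129,0,0, 1,28,-136,0,0, 0,28,-143,0,0, -2,29,-150,0,0]'
```

```text
t: 2.68
tool_pos: [0.5532, 0.0321, 0.1892]
orientation: [2.578, 1.793, 0.003]
force: [0.1, 0.9, 1.0]
opening: 0.0005
gripper_force: 0.7
```

```bash
python3 -m inch '[-2,1,-7,0,0, -4,1,-14,0,0, -6,2,-21,0,0, -8,3,-28,0,0, -10,4,-35,0,0, -11,4,-42,0,0, -13,5,-49,0,0, -15,6,-56,0,0, -17,7,-61,0,0, -18,7,-66,0,0]'
python3 - <<'E'
from h import *
c=read_camera("scene");cv2.imwrite("pics/s2.png",cv2.resize(c["image"][80:300,180:460],None,fx=2.5,fy=2.5))
E
```

```text
t: 3.52
tool_pos: [0.5342, 0.0397, 0.1219]
orientation: [-2.579, -1.794, 0.001]
force: [-1.4, 0.9, 1.5]
opening: 0.0005
gripper_force: 0.5
```

View pics/s2.png

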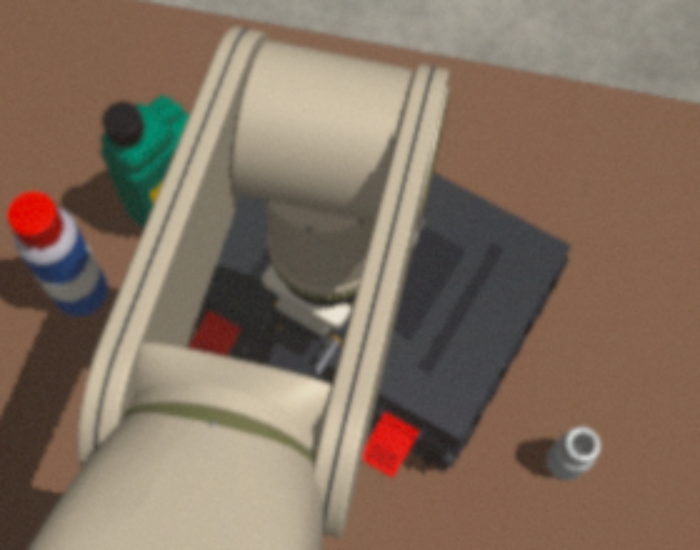

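The lid follows the tool (crop (330,350)) and is nearly shut; latches are still out. I'll press it home.

```bash
python3 -m inch '[0,0,-4,0,0, 0,0,-8,0,0, 0,0,-12,0,0, 0,0,-16,0,0, 0,0,-18,0,0, 0,0,-20,0,0, 0,0,-22,0,0, 0,0,-22,0,0]'
```

```text
t: 4.23
tool_pos: [0.5347, 0.0394, 0.1005]
orientation: [2.579, 1.794, 0.0]
force: [0.1, 0.2, 1.4]
opening: 0.0006
gripper_force: 0.0
```

```bash
python3 -m inch '[0,0,-1,0,0, 0,0,-2,0,0, 0,0,-3,0,0,0,0,-3,0,0,0,0,-3,0,0]'
```

```text
t: 4.65
tool_pos: [0.5349, 0.0395, 0.1001]
orientation: [2.579, 1.794, 0.001]
force: [-10.3, 0.7, 19.8]
opening: 0.0006
gripper_force: 10.0
```

Lid is down at 20 N with z = 100 mm, as expected. Next I rise and go above the right latch.

```bash
python3 -m inch '[0,0,20,0,0, 0,0,50,0,0, -35,-20,60,0,0, -70,-42,60,0,0, -104,-62,60,0,0, -104,-62,60,0,0, -104,-62,60,0,0]'
python3 - <<'E'
from h import *
for n in("scene","top"):
  c=read_camera(n);cv2.imwrite(f"pics/{n}3.png",cv2.resize(c["image"][100:300,180:440],None,fx=3,fy=3))
E
```

```text
t: 5.23
tool_pos: [0.4296, -0.0233, 0.1577]
orientation: [2.58, 1.791, 0.001]
force: [-0.5, 1.0, 0.2]
opening: 0.0005
gripper_force: 0.0
```

View pics/top3.png

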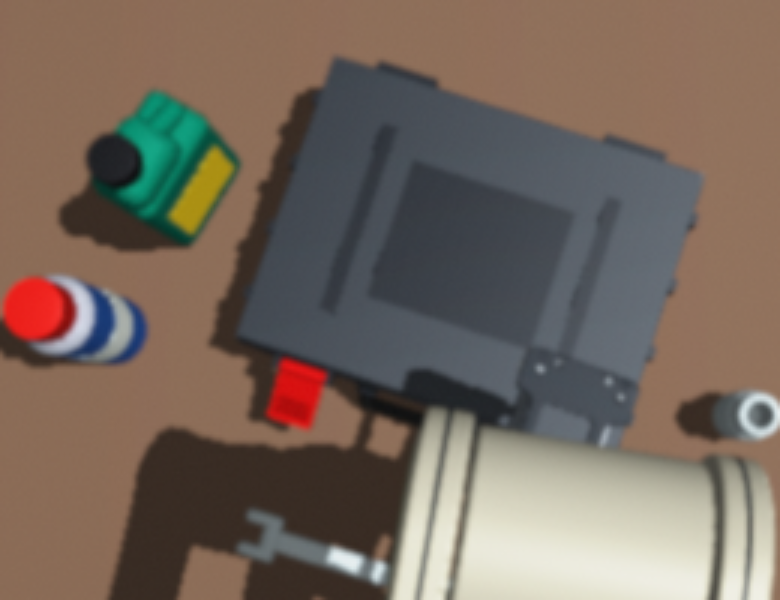

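View pics/scene3.png

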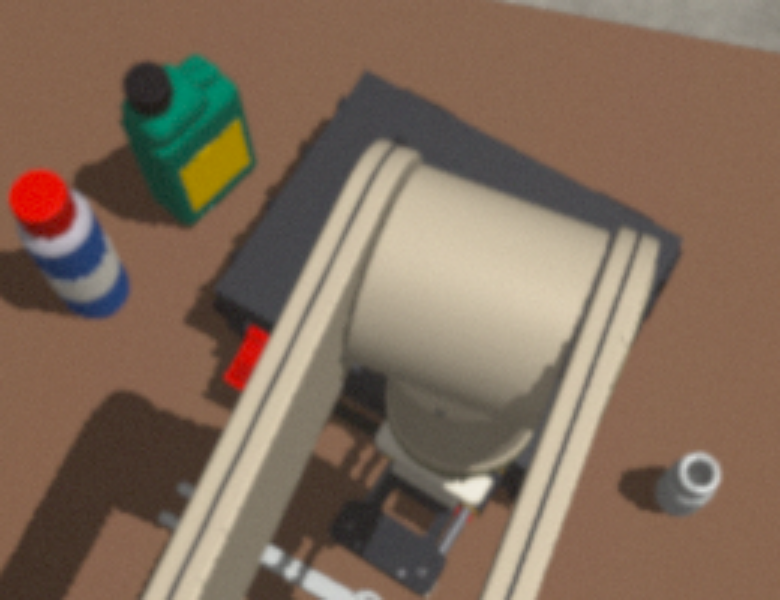

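Top view: lid shut flat, left-front corner at (237,335), left latch still open at (297,393), case and bystanders in place. I'll check the pose against the corners.

```bash
python3 - <<'E'
from h import *
import pickle
T=pickle.load(open("c0.pkl","rb"))["top"]
O=np.array([.6138,.0118]);x=np.array([.9398,-.3417]);y=np.array([.3417,.9398])
for n,uv,z in[("FL",(237,335),.1),("BL",(335,57),.1),("BR",(702,177),.1),("lipL_l",(268,415),.075),("lipL_r",(311,428),.075)]:
    p=onz(T,np.array(uv)/3+[180,100],z)[:2];v=p-O;print(n,p.round(4),(v@x).round(4),(v@y).round(4))
E
```

```text
FL [0.55   0.1882] -0.1203 0.1439
BL [0.7658 0.1145] 0.1078 0.1485
BR [ 0.6685 -0.1664] 0.1122 -0.1487
lipL_l [0.4896 0.168 ] -0.1701 0.1044
lipL_r [0.4795 0.1345] -0.1681 0.0694
```

```bash
python3 -m inch '[-4,1,-30,0,0, -4,1,-60,0,0, -4,1,-68,0,0, -4,1,-76,0,0, -4,1,-84,0,0, -4,1,-92,0,0, -4,1,-98,0,0, -4,1,-104,0,0, -4,1,-110,0,0, -4,1,-116,0,0]'
```

```text
t: 6.17
tool_pos: [0.427, -0.0216, 0.0416]
orientation: [2.579, 1.794, 0.001]
force: [-1.2, 0.4, 3.0]
opening: 0.0005
gripper_force: 1.2
```

```bash
python3 -m inch '[3,-1,0,0,0, 6,-2,0,0,0, 9,-3,0,0,0, 12,-4,0,0,0, 14,-5,0,0,0, 14,-5,0,0,0]'
```

```text
t: 6.67
tool_pos: [0.4409, -0.0266, 0.0416]
orientation: [-2.579, -1.794, 0.0]
force: [-1.5, 0.9, -1.5]
opening: 0.0006
gripper_force: 1.0
```

```bash
python3 -m inch '[2,-1,0,0,0, 2,-1,0,0,0]'; python3 -m inch '[2,0,0,0,0,2,0,0,0,0]'
```

```text
t: 6.83
tool_pos: [0.4427, -0.0276, 0.0416]
orientation: [-2.579, -1.794, 0.0]
force: [-3.4, 1.4, -1.7]
opening: 0.0006
gripper_force: 1.4
t: 7.0
tool_pos: [0.4447, -0.0277, 0.0416]
orientation: [2.579, 1.794, -0.0]
force: [-3.9, 0.3, -1.6]
opening: 0.0002
gripper_force: 1.5
```

```bash
python3 -m inch '[2,-1,0,0,0,2,-1,0,0,0]'; python3 -m inch '[2,-1,0,0,0,2,-1,0,0,0]'
```

```text
t: 7.17
tool_pos: [0.4464, -0.0284, 0.0414]
orientation: [-2.578, -1.794, 0.001]
force: [-5.6, 0.9, -1.9]
opening: 0.0006
gripper_force: 2.3
t: 7.33
tool_pos: [0.4469, -0.0288, 0.0412]
orientation: [-2.576, -1.792, 0.004]
force: [-12.6, 4.8, 5.1]
opening: 0.0003
gripper_force: 7.0
```

Latch stopped hard at about 13 N. Next: back off, rise and go over to the left latch.

```bash
python3 -m inch '[-12,4,0,0,0, -26,9,0,0,0, -26,9,40,0,0, -26,9,80,0,0, -26,9,116,0,0, -10,50,116,0,0, 5,90,116,0,0, 20,130,116,0,0, 43,187,116,0,0, 43,187,116,0,0]'; python3 -m inch '[0,0,0,0,0, 0,0,0,0,0]'
```

```text
t: 8.17
tool_pos: [0.4941, 0.1613, 0.1591]
orientation: [2.577, 1.795, 0.008]
force: [0.5, 0.0, -0.2]
opening: 0.0006
gripper_force: 0.0
t: 8.33
tool_pos: [0.4928, 0.1587, 0.1583]
orientation: [2.576, 1.797, 0.003]
force: [0.2, -0.2, 0.0]
opening: 0.0005
gripper_force: 0.0
```

```bash
python3 -m inch '[-2,-4,-30,0,0, -2,-4,-60,0,0, -2,-4,-68,0,0, -2,-4,-76,0,0, -2,-4,-84,0,0, -2,-4,-92,0,0, -2,-4,-98,0,0, -2,-4,-104,0,0, -2,-4,-110,0,0, -2,-4,-117,0,0]'
```

```text
t: 9.17
tool_pos: [0.4903, 0.1537, 0.0409]
orientation: [2.579, 1.794, 0.002]
force: [-0.9, 0.2, 3.1]
opening: 0.0002
gripper_force: 1.3
```

```bash
python3 -m inch '[3,-1,0,0,0, 6,-2,0,0,0, 9,-3,0,0,0, 12,-4,0,0,0, 14,-5,0,0,0, 16,-6,0,0,0, 17,-6,0,0,0]'
```

```text
t: 9.75
tool_pos: [0.5064, 0.1472, 0.0403]
orientation: [-2.579, -1.794, 0.002]
force: [-7.5, 0.3, 0.5]
opening: 0.0003
gripper_force: 3.6
```

```bash
python3 -m inch '[2,-1,0,0,0,2,-1,0,0,0]'; python3 -m inch '[1,0,0,0,0,1,0,0,0,0]'
```

```text
t: 9.92
tool_pos: [0.5069, 0.1471, 0.0402]
orientation: [-2.576, -1.793, 0.004]
force: [-10.7, 4.5, 3.1]
opening: 0.0007
gripper_force: 6.3
t: 10.08
tool_pos: [0.5076, 0.1472, 0.0402]
orientation: [-2.576, -1.793, 0.005]
force: [-13.3, 4.3, 5.7]
opening: 0.0003
gripper_force: 7.3
```

Both stopped hard. Retreat clear and look.

```bash
python3 -m inch '[-12,4,0,0,0, -30,10,0,0,0, -30,10,40,0,0, -30,10,80,0,0, -30,10,120,0,0, -30,10,160,0,0, -30,10,200,0,0, -30,10,240,0,0, -100,-100,240,0,0, -100,-100,240,0,0]'
python3 -m inch '[0,-50,0,0,0, 0,-90,0,0,0, -150,-500,0,0,0, -150,-500,0,0,0, -150,-500,0,0,0, -150,-500,0,0,0, -150,-500,0,0,0, -150,-500,0,0,0, -150,-500,0,0,0, -150,-500,0,0,0]'
python3 -m inch '[-20,-120,0,0,0, -20,-120,0,0,0, -20,-120,0,0,0, -20,-120,0,0,0, -20,-120,0,0,0]'
python3 - <<'E'
from h import *
im=[]
for n in("scene","top"):
  c=read_camera(n);im.append(cv2.resize(c["image"][110:320,180:445],None,fx=1.5*2,fy=3)[:, :])
o=np.hstack([cv2.resize(i,(400,317)) for i in im]);cv2.imwrite("pics/f.png",o)
E
```

```text
t: 10.92
tool_pos: [0.4377, 0.0862, 0.2854]
orientation: [2.572, 1.794, 0.012]
force: [-0.1, -1.5, 0.0]
opening: 0.0002
gripper_force: 0.0
t: 11.75
tool_pos: [0.321, -0.3137, 0.282]
orientation: [2.576, 1.791, -0.0]
force: [1.2, -0.1, 0.4]
opening: 0.0006
gripper_force: 0.0
t: 12.17
tool_pos: [0.301, -0.433, 0.2803]
orientation: [2.582, 1.789, -0.001]
force: [0.1, 0.2, -0.4]
opening: 0.0004
gripper_force: 0.0
```

View pics/f.png

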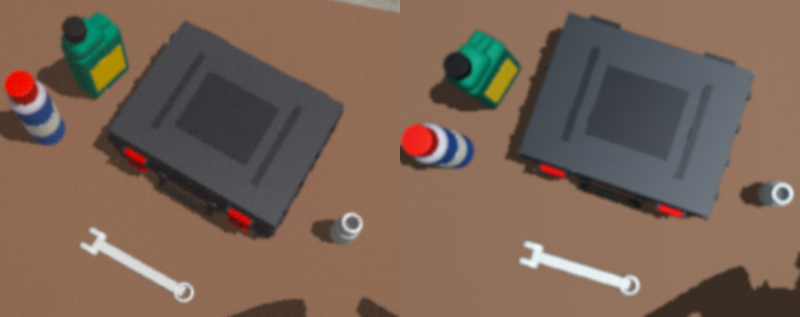

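The picture shows the lid shut, with both latches flat on the front at (135,157)/(240,218) in the scene view. The bystanders are where they were.

```bash
python3 -c "
from plant import job
print(job.close_job())"
```

```text
the job is handed in; nothing more can be done
None
```

I pushed the lid shut first, then pressed both latches to a hard stop. The last pictures show them flat and everything around the case undisturbed, and I handed the job in at about 12 s; no verdict came back.

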